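# Pull the amber filter and present it to the inspection camera

### The job

Pull the amber filter cartridge (orange handle) up out of its sprung socket in the filter dock and present it to the inspection camera: hold it in the air with the centre of its glass at the focus point midway between the two red balls, the glass square to the lens, leaning just as the lens is tilted, edges level and handle uppermost. Finish while still holding it there, steady, in the gripper alone and clear of the camera; leave the camera, the other two cartridges and the rest of the bench things where they are.

Things in the scene. Friction and masses are not known exactly. Their poses are not given: they have to be found in the camera images.
- amber: Amber filter cartridge: upright flat plate, 116 mm high, about 60 g, both faces alike. Origin: centre of its underside; z up to the handle, y along its width, x normal to the glass. Black blade 30 (y) x 8 (x) mm, z 0 to 30, grooved in both narrow sides; black frame 40 x 12, z 30 to 80; orange ribbed handle 40 x 14, z 80 to 116, to grip. It starts in any one of the dock's three sockets.
- amber_glass (a point): Centre of the amber pane (30 mm wide): 58.5 mm above the cartridge's underside, 39.5 mm below the middle of the handle, in mid-thickness; axes as amber.
- dock: Fixed aluminium filter dock, 185 (x) x 74 (y) x 40 mm high; origin: centre of its underside. Three sockets open upwards at x = -55, 0, +55 mm; a cartridge's axes are parallel to the dock's, its blade 30 mm deep, its frame on the dock's top, its underside 10 mm above the bench. Two sprung rollers hold each blade: a straight upward pull of about 10 to 12 N in the first millimetres frees it.
- focus (a point): Focus point in the air on the lens axis, 128 mm before the lens and 200 mm from its hinge, midway between two red balls (12 mm, centres 75 mm either side along y) on 5 mm steel prongs from the camera. x: along the lens axis to the lens, rising; y: level; z: up, leaning from the camera towards the robot. A well presented cartridge has its x, y, z along these (or x and y both reversed).
- camera_stand: Fixed stand of the inspection camera: grey foot 120 x 130 x 14 mm, steel post 22 mm thick; origin under the post on the bench, x level, away from the focus point. The white head (84 long x 56 wide x 44 high, black lens 40 mm in diameter towards the robot) is hinged 262 mm above the bench over the origin, stiffly set to look down by 0.12 to 0.38 rad (as focus shows).
- green: Green filter cartridge: same shape and size as amber, but with a green handle and green glass; stays in its socket of the dock. Origin at the centre of its underside, z up.
- blue: Blue filter cartridge: same shape and size as amber, but with a blue handle and blue glass; stays in its socket of the dock. Origin at the centre of its underside, z up.
- flask: Clear culture flask lying flat, 100 x 75 x 34 mm with a red screw cap at its +x end (134 mm in all); origin under the middle of the clear part. Leave alone.
- oil: Small amber glass bottle with a black cap, 36 mm in diameter, 65 mm high; origin at its underside. Leave alone.
- dish: Clear petri dish, 94 mm in diameter, 16 mm high; origin at its underside. Leave alone.
- objective: Steel microscope objective standing on its thread, 32 mm in diameter, 48 mm high; origin at its underside. Leave alone.
- slidebox: Blue slide box, 85 x 110 x 34 mm; origin at its underside. Leave alone.
Things that resemble listed ones, but are neither listed nor needed, are in the scene too. What is shaped like the dock but purple is not meant.

How it is judged:
By the outcome, as a careful person would: the job done as asked, in the order asked, and still so for the second after the job is handed in, while the arm keeps its last pose, push and grip.
It also fails if it takes over 40 s, if anything falls off the work surface, if the arm or the gripper's body presses on something with over 40 N, if the wrist force passes 120 N, or if a joint passes its speed limit or range.

### The arm

A 7-joint arm with a two-finger parallel gripper is mounted at the origin on the work surface. World frame = base frame: x ahead of the robot, y to its left, z up, the work surface at z = 0. Lengths are in m, angles in rad, forces in N, time in s.
With the tool pointing down it reaches from about 0.4 to 0.875 m from the base axis. Payload 6.5 kg.
Tool frame: the origin (TCP) lies on the centre line of the jaws, within the pads' length; the fingertips stand 14 mm ahead of it and the grasp point (between the pads) lies 5 mm behind it (ctrl.tips_ahead is the distance from the TCP to the fingertips, in m); y points along the fingers, x is the direction in which the jaws open and shut, and the axes are right-handed (so a half turn about y gives the same grasp; the last joint's range is limited). The gripper opens to 88 mm and grips with 3 to 60 N. Pads are 18 mm wide; open, the fingers measure 123 mm over their backs; the gripper's body (75 mm by 187 mm) begins 45 mm behind the grasp point.
Start: joints at [-1.332, 0.536, -0.004, 1.538, 0.003, 1.067, -0.071], TCP at [0.195, 0.62, 0.253] pointing down, gripper open.
Joint ranges: [-2.7, 2.7], [-0.37, 2.16], [-1.27, 1.26], [0.24, 2.4], [-1.31, 4.45], [0.19, 1.91], [-2.76, 2.76]. Speed limits (rad/s): [2.39, 2.39, 3.14, 3.14, 3.14, 3.14, 3.14].

### API

Orientations are given as a unit quaternion [x, y, z, w].
In Python, from workcell import ctrl gives the robot as it stands.
- The arm moves only by the tool move_arm, never from a script. Its argument "rows" is a list that holds one entry, the list of rows, each a list of 6 numbers: the shift along the tool's x, y, z in mm, then the turn, a rotation vector about the tool's x, y, z in rad. In form: [[[x, y, z, wx, wy, wz], ...]]. A call has 1 to 20 rows; each row is the pose to reach, as a shift and turn from the pose commanded when the call began, along the tool's axes at that moment; what a row does not reach only later rows make up. A row lasts 1/12 s, in which the tool goes at most 41.7 mm and 7.16 degrees, less where a joint would pass 70% of its speed; a pose out of reach is approached as far as the arm can. A call with a gripper value outside its range is refused whole. "grip" is the opening, from -1 (shut) to 1 (fully open), set as the call begins (left out, the last holds). The fingers move at their own pace and stop on an object; the grip force is fixed at half the most. Time passes only in rows, so rows that repeat a pose let the fingers close. It gives the time, the measured TCP pose, the force and the opening at its end, in the units of the state.
- ctrl.read_state(): the state, without advancing time (a new reading comes with each control period).
- ctrl.snapshot(name): name is "scene" or "top" or "wrist"; returns a dict with "img" (420x560x3 uint8, red, green, blue), "fovy" (degrees; the focal length in pixels is half the picture's height over the tangent of half this angle, whatever the lens; pixels are square), "cx", "cy" (the principal point, pixels), "k1" (the pictures are not rectified: a ray, as slopes to the right and down, at radius r is drawn at 1 + k1 r^2 times it, then the intrinsics apply), "R" (3x3) and "t" (3): a world point X has camera coordinates R X + t. Camera axes: x right, y down, z forward; pixel columns grow to the right and rows downward; lengths in m; the calibration is good to about 2 mm. A picture is of the moment at which its call begins. There is no depth.
- ctrl.job_done(): hands the job in, once; it reports no verdict.
The state is a dict: "clock": time; "joint_positions": joint angles; "joint_velocities": joint speeds; "tau": joint torques, N m; "ee_pos": TCP position; "tool_rot": TCP orientation; "wrist_force": force on the tool from outside, world axes, zero at the start; "wrist_torque": the same for the moment, N m; "grip_width": finger opening in m.
Only numpy, scipy, OpenCV 4.12 (cv2) and the standard library are available. Lean on these libraries where they do the work, as an engineer would, in place of code of your own. Each camera call takes 0.05 s, during which the arm holds its last target. There are 200 camera calls.

## Working session

There is one attempt and no reset: what is moved stays moved. The work goes in short steps, Python scripts to look and compute and a tool call to move; the robot and the scene stay as the last step left them, time stands still between calls to the robot, and variables do not carry over. Pictures are saved under pics/ and viewed, about 8 in all and at most 12, crops included, and the job is handed in when it is done.

Besides the shell and the picture viewer there is one more tool, called after "Request:" in YAML: its name, and indented under it one key for each argument. move_arm: Moves the arm, as the interface text tells. Its arguments: {"type":"object","properties":{"rows":{"type":"array"},"grip":{"type":"number"}},"required":["rows"]}

```bash
mkdir -p pics
cat > h.py <<'E'
import numpy as np, cv2, pickle
from workcell import ctrl
def snap(n,fn=None):
    s=ctrl.snapshot(n)
    if fn: cv2.imwrite('pics/'+fn+'.png',s['img'][...,::-1]); pickle.dump(s,open('pics/'+fn+'.pkl','wb'))
    return s
def load(fn): return pickle.load(open('pics/'+fn+'.pkl','rb'))
def K(s):
    f=s['img'].shape[0]/2/np.tan(np.radians(s['fovy'])/2)
    return np.array([[f,0,s['cx']],[0,f,s['cy']],[0,0,1.]]),np.array([s['k1'],0,0,0,0.])
def ray(s,uv):
    k,d=K(s); p=cv2.undistortPointsIter(np.array([[uv]],float),k,d,None,None,(3,50,1e-9))[0,0]
    R=np.array(s['R']); v=R.T@np.array([p[0],p[1],1]); return -R.T@np.array(s['t']),v/np.linalg.norm(v)
def plane(s,uv,z):
    c,v=ray(s,uv); return c+v*(z-c[2])/v[2]
def tri(obs):
    A=0;b=0
    rs=[ray(s,uv) for s,uv in obs]
    for c,v in rs:
        P=np.eye(3)-np.outer(v,v); A=A+P; b=b+P@c
    X=np.linalg.solve(A,b); return X,[np.linalg.norm((np.eye(3)-np.outer(v,v))@(X-c))*1e3 for c,v in rs]
def proj(s,X):
    k,d=K(s); return cv2.projectPoints(np.atleast_2d(X).astype(float),cv2.Rodrigues(np.array(s['R'],float))[0],np.array(s['t'],float),k,d)[0][:,0]
def blobs(s,lo,hi,smin=90,vmin=60,amin=15):
    h=cv2.cvtColor(s['img'],cv2.COLOR_RGB2HSV); m=cv2.inRange(h,(lo,smin,vmin),(hi,255,255))
    if lo==0: m|=cv2.inRange(h,(174,smin,vmin),(180,255,255))
    n,l,st,c=cv2.connectedComponentsWithStats(m); return [(st[i].tolist(),c[i].round(1).tolist()) for i in range(1,n) if st[i][4]>=amin],l
E
python3 - <<'E'
from h import *
a=snap('scene','s0');b=snap('top','t0');c=snap('wrist','w0')
np.set_printoptions(precision=3,suppress=True)
for s in (a,b,c): print(s['fovy'],s['k1'],-np.array(s['R']).T@s['t'],np.array(s['R'])[2])
print(ctrl.read_state())
cv2.imwrite('pics/st.png',cv2.resize(np.hstack([a['img'],b['img']])[...,::-1],(800,300)))
E
```

```text
57.898627466098056 -0.03665157367810573 [ 0.982 -0.807  0.752] [-0.406  0.741 -0.535]
52.243044948872566 0.021739840317260187 [0.31  0.03  1.376] [ 0.178 -0.005 -0.984]
60.972668804191244 -0.002927765878296905 [0.127 0.642 0.384] [ 0.264 -0.084 -0.961]
{'clock': 0.15, 'joint_positions': array([-1.332,  0.537, -0.004,  1.539,  0.003,  1.067, -0.071]), 'joint_velocities': array([-0.001, -0.001,  0.003, -0.004,  0.001, -0.003, -0.001]), 'tau': array([  0.002, -57.133,   0.992, -25.183,  -0.056,   0.015,   0.   ]), 'ee_pos': array([0.195, 0.62 , 0.252]), 'tool_rot': array([ 0.57 ,  0.418, -0.419, -0.57 ]), 'wrist_force': array([0.206, 0.287, 0.113]), 'wrist_torque': array([-0.034, -0.014,  0.014]), 'grip_width': 0.08798067956479308}
```

View pics/s0.png

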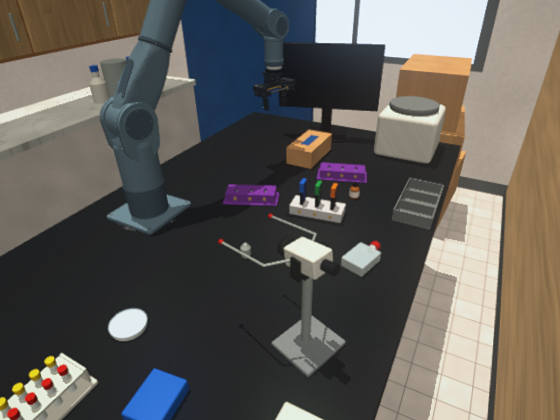

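View pics/t0.png

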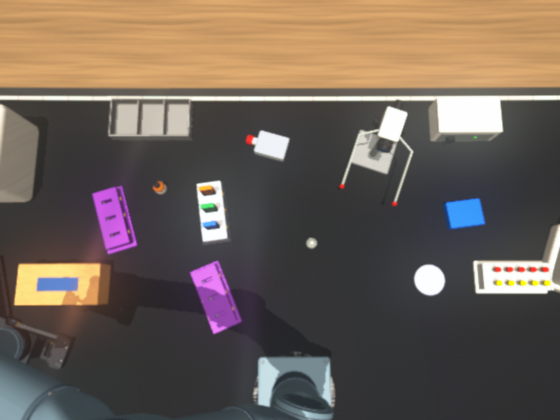

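Scene: amber handle at scene (334,190) / top (206,189). Possible confusions: the oil bottle at scene (355,190) / top (159,187), and the purple decoy docks at top (114,219) and (215,297). The red balls are at top (342,186) and (395,204).

Run:
```python
from h import *
from scipy.spatial.transform import Rotation as Ro
np.set_printoptions(precision=4,suppress=True)
a=load('s0');b=load('t0')
for n,s,roi in (('s',a,(200,280,140,400)),('t',b,(100,260,140,420))):
    for cn,lo,hi in (('red',0,4),('or',5,20),('gr',45,80),('bl',100,125)):
        bl,_=blobs(s,lo,hi,120,60,8)
        print(n,cn,[x for x in bl if roi[2]<x[1][0]<roi[3] and 130<x[1][1]<280])
print(Ro.from_quat(ctrl.read_state()['tool_rot']).as_matrix())
s=a['img'][165:285,200:400];t=b['img'][110:260,180:430]
cv2.imwrite('pics/c1.png',np.vstack([cv2.resize(s,(500,300),interpolation=2),cv2.resize(t,(500,300),interpolation=2)])[...,::-1])
```

```text
s red [([268, 213, 5, 6, 22], [269.7, 215.2]), ([218, 239, 6, 6, 26], [220.2, 241.1]), ([369, 240, 12, 10, 58], [375.9, 244.1])]
s or [([286, 129, 46, 40, 1157], [308.3, 149.1]), ([330, 182, 8, 16, 94], [333.2, 189.7]), ([350, 186, 10, 6, 49], [354.5, 188.4])]
s gr [([315, 180, 7, 15, 69], [317.4, 186.7])]
s bl [([303, 136, 14, 9, 57], [309.3, 139.7]), ([299, 178, 8, 21, 99], [302.2, 185.9])]
t red [([245, 134, 9, 11, 66], [248.8, 139.0]), ([339, 184, 6, 5, 25], [341.4, 186.1]), ([392, 201, 6, 6, 23], [394.1, 203.5])]
t or [([153, 181, 11, 11, 77], [158.7, 186.6]), ([199, 186, 14, 7, 47], [206.6, 189.3])]
t gr [([201, 204, 13, 5, 51], [207.3, 205.8])]
t bl [([203, 221, 14, 6, 61], [209.7, 223.9])]
[[ 0.3    -0.0003 -0.9539]
 [ 0.9539 -0.0013  0.3   ]
 [-0.0013 -1.     -0.0001]]
```

View pics/c1.png

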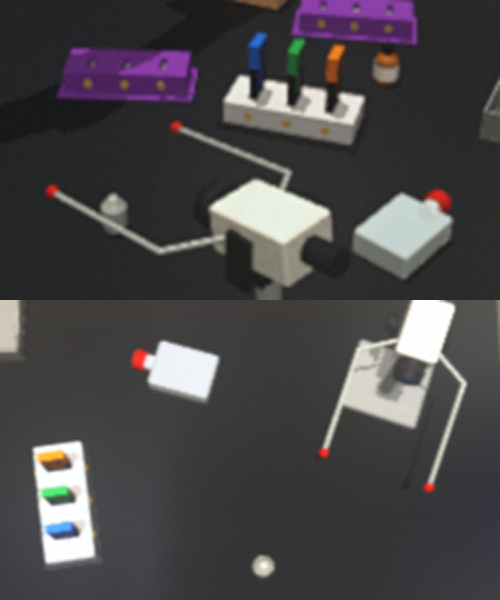

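The crop confirms the choice: the orange upright handle sits in the far (+x) socket of the silver dock at crop (335,62) and (55,460). The oil bottle and purple docks are clearly other things.

Run:
```python
from h import *
np.set_printoptions(precision=4,suppress=True)
a=load('s0');b=load('t0')
L,e1=tri([(a,(269.7,215.2)),(b,(341.4,186.1))]);Rr,e2=tri([(a,(220.2,241.1)),(b,(394.1,203.5))])
print(L,e1,Rr,e2,np.linalg.norm(L-Rr)); F=(L+Rr)/2; y=(L-Rr);print(F,'yaw',np.arctan2(-y[0],y[1]),'pitch',np.arcsin((.262-F[2])/.2))
for n,p,q in (('am',(333.2,189.7),(206.6,189.3)),('gr',(317.4,186.7),(207.3,205.8)),('bl',(302.2,185.9),(209.7,223.9))):
    X,e=tri([(a,p),(b,q)]);print(n,X,e,plane(b,q,.118))
```

```text
[ 0.5876 -0.128   0.2328] [np.float64(0.6643507080248985), np.float64(0.664350708024994)] [ 0.539  -0.2702  0.2323] [np.float64(0.5856515249309082), np.float64(0.5856515249308628)] 0.15030320456388996
[ 0.5633 -0.1991  0.2326] yaw -0.32926724650566647 pitch 0.14775707847133387
am [0.6094 0.2646 0.1101] [np.float64(1.2246483120118108), np.float64(1.224648312011929)] [0.6064 0.2626 0.118 ]
gr [0.556  0.2594 0.1118] [np.float64(1.226555971085053), np.float64(1.2265559710847187)] [0.5559 0.2589 0.118 ]
bl [0.5021 0.2517 0.1053] [np.float64(1.2149976848530621), np.float64(1.2149976848530657)] [0.5012 0.2501 0.118 ]
```

Request:
move_arm:
  rows:
    - [[-231, 12, -497, 0, 1.145, 0], [-231, 12, -497, 0, 1.145, 0], [-231, 12, -497, 0, 1.145, 0], [-231, 12, -497, 0, 1.145, 0], [-231, 12, -497, 0, 1.145, 0], [-231, 12, -497, 0, 1.145, 0], [-231, 12, -497, 0, 1.145, 0], [-231, 12, -497, 0, 1.145, 0], [-231, 12, -497, 0, 1.145, 0], [-231, 12, -497, 0, 1.145, 0], [-231, 12, -497, 0, 1.145, 0], [-231, 12, -497, 0, 1.145, 0], [-231, 12, -497, 0, 1.145, 0], [-231, 12, -497, 0, 1.145, 0], [-231, 12, -497, 0, 1.145, 0], [-231, 12, -497, 0, 1.145, 0], [-231, 12, -497, 0, 1.145, 0], [-231, 12, -497, 0, 1.145, 0]]
  grip: -0.2

```text
clock: 1.65
ee_pos: [0.5983, 0.2529, 0.2406]
tool_rot: [-0.705, -0.044, 0.044, 0.706]
wrist_force: [-0.3, 0.5, -0.7]
grip_width: 0.0351
```

Run:
```python
from h import *
from scipy.spatial.transform import Rotation as Ro
np.set_printoptions(precision=4,suppress=True)
w=snap('wrist','w1');st=ctrl.read_state();print(st['clock'],st['joint_positions'],st['ee_pos'],st['grip_width']);print(Ro.from_quat(st['tool_rot']).as_matrix())
for cn,lo,hi in (('or',5,20),('gr',45,80),('bl',100,125)): print(cn,blobs(w,lo,hi,120,50,100)[0])
```

```text
1.7 [-0.7045  0.5659  0.3472  1.5662 -0.2135  1.0473 -0.1759] [0.5985 0.2527 0.2407] 0.03531860321247116
[[ 0.9923 -0.0007 -0.1238]
 [ 0.1238  0.0009  0.9923]
 [-0.0006 -1.      0.001 ]]
or [([288, 157, 21, 62, 620], [297.6, 192.4]), ([152, 300, 24, 73, 839], [161.1, 336.4]), ([378, 300, 25, 73, 801], [392.3, 336.8]), ([102, 387, 431, 16, 3724], [356.2, 396.5])]
gr [([211, 159, 24, 61, 1141], [222.8, 189.7])]
bl [([132, 159, 47, 63, 1932], [152.9, 187.9])]
```

View pics/w1.png

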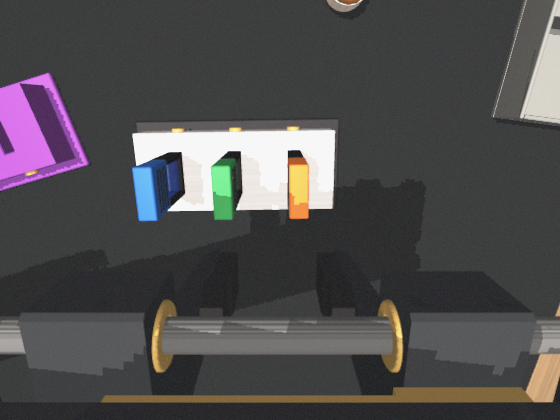

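Wrist view: blue (150,190), green (224,190) and amber (298,190) handles in the dock, with the jaws at the bottom. Next I measure the amber top face.

Run:
```python
from h import *
np.set_printoptions(precision=4,suppress=True)
w=load('w1');print(-np.array(w['R']).T@w['t'],np.array(w['R']))
for n,uv in (('dock corner',(336,131)),('dc2',(336,210)),('dc3',(137,134))): print(n,plane(w,uv,.04))
print(proj(w,[[.6064,.2626,.126],[.6064,.2626,.04]]))
h=cv2.cvtColor(w['img'],cv2.COLOR_RGB2HSV)
for v in range(150,224,3): print(v,[tuple(int(q) for q in h[v,u]) for u in (290,298,305)])
cv2.imwrite('pics/c2.png',cv2.resize(w['img'][110:230,120:350],(800,417),interpolation=2)[...,::-1])
```

```text
[0.5898 0.3241 0.3724] [[ 0.9921  0.1251 -0.0013]
 [ 0.1206 -0.9536  0.2759]
 [ 0.0333 -0.2739 -0.9612]]
dock corner [0.6458 0.3089 0.04  ]
dc2 [0.6586 0.2348 0.04  ]
dc3 [0.4654 0.2835 0.04  ]
[[289.5441 197.9188]
 [286.5421 175.3102]]
150 [(110, 18, 171), (115, 15, 101), (0, 0, 247)]
153 [(110, 25, 31), (90, 7, 37), (0, 0, 247)]
156 [(150, 8, 32), (130, 18, 42), (11, 9, 240)]
159 [(11, 188, 172), (10, 193, 168), (11, 98, 195)]
162 [(10, 182, 177), (11, 191, 170), (10, 188, 171)]
165 [(15, 172, 246), (18, 164, 247), (19, 161, 247)]
168 [(21, 153, 247), (24, 142, 247), (24, 147, 247)]
171 [(21, 154, 247), (24, 146, 247), (24, 147, 247)]
174 [(21, 155, 247), (24, 147, 247), (24, 147, 247)]
177 [(21, 155, 247), (24, 147, 247), (24, 149, 247)]
180 [(20, 158, 247), (24, 146, 247), (23, 148, 247)]
183 [(21, 157, 247), (24, 148, 247), (24, 146, 247)]
186 [(20, 160, 247), (24, 147, 247), (23, 150, 247)]
189 [(20, 159, 247), (24, 150, 247), (23, 149, 247)]
192 [(17, 169, 247), (24, 150, 247), (23, 151, 247)]
195 [(12, 185, 236), (24, 149, 247), (23, 152, 247)]
198 [(11, 184, 236), (24, 150, 247), (23, 153, 247)]
201 [(11, 184, 235), (23, 153, 247), (23, 152, 247)]
204 [(11, 182, 236), (21, 158, 247), (13, 175, 244)]
207 [(11, 185, 234), (13, 179, 244), (13, 175, 244)]
210 [(11, 184, 234), (13, 177, 244), (13, 181, 244)]
213 [(11, 185, 234), (13, 178, 244), (13, 177, 244)]
216 [(11, 183, 234), (13, 180, 244), (13, 179, 244)]
219 [(110, 17, 45), (12, 107, 79), (20, 15, 51)]
222 [(70, 16, 49), (80, 15, 50), (90, 16, 48)]
```

View pics/c2.png

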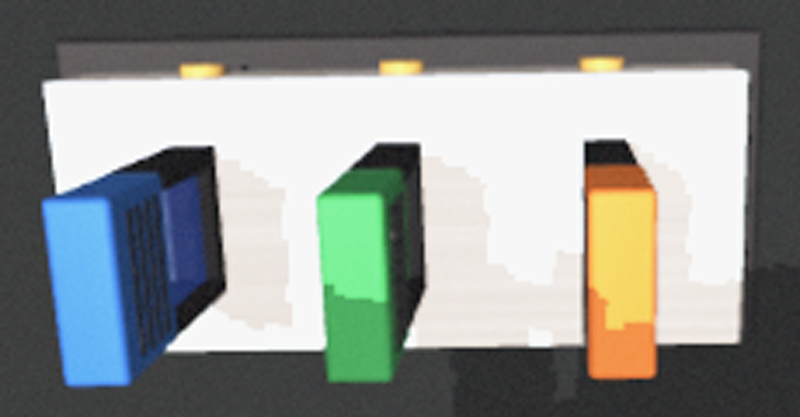

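The crop shows the amber top face with corners at crop (590,190), (654,190), (591,377) and (656,377), which is centre ≈ (299,191.5) in the full image. Dock top corners are at crop (747,70), (740,345) and (43,82).

Run:
```python
from h import *
np.set_printoptions(precision=4,suppress=True)
w=load('w1');o=lambda x,y:(120+x/3.478,110+y/3.478)
C={}
for n,pts in (('am',[(589,189),(655,189),(590,378),(656,378)]),('gr',[(318,194),(379,194),(328,381),(391,381)]),('bl',[(44,199),(111,199),(64,385),(131,385)])):
    P=np.array([plane(w,o(*p),.126) for p in pts]);C[n]=P.mean(0);d=P[0]+P[1]-P[2]-P[3]
    print(n,P.mean(0),'len',np.linalg.norm(d)/2,'th',np.linalg.norm(P[1]+P[3]-P[0]-P[2])/2,'yaw',np.arctan2(-d[0],d[1]))
d=C['am']-C['bl'];print(np.linalg.norm(d),np.arctan2(d[1],d[0]))
D=[plane(w,o(*p),.04) for p in [(43,82),(747,70),(740,345)]];print(D,np.linalg.norm(D[0]-D[1]),np.linalg.norm(D[1]-D[2]),(D[0]+D[2])/2)
```

```text
am [0.6125 0.2677 0.126 ] len 0.03958968503300529 th 0.01346217493043029 yaw 0.14774047813638172
gr [0.5582 0.26   0.126 ] len 0.03925026623991332 th 0.01267162871194785 yaw 0.14017721133785047
bl [0.5042 0.2522 0.126 ] len 0.03914082381204498 th 0.013724200682605847 yaw 0.12827335430655382
0.10937641295852871 0.1419519598850483
[array([0.4612, 0.2833, 0.04  ]), array([0.6445, 0.3095, 0.04  ]), array([0.6553, 0.2352, 0.04  ])] 0.185160292388226 0.07511430369819018 [0.5583 0.2593 0.04  ]
```

Request:
move_arm:
  rows:
    - [[15, 0, 12.5, 0, -0.018, 0], [15, 30, 12.5, 0, -0.018, 0], [15, 55, 12.5, 0, -0.018, 0], [15, 75, 12.5, 0, -0.018, 0], [15, 88, 12.5, 0, -0.018, 0], [15, 88, 12.5, 0, -0.018, 0], [15, 88, 12.5, 0, -0.018, 0]]

```text
clock: 2.28
ee_pos: [0.6128, 0.2654, 0.1528]
tool_rot: [0.705, 0.049, -0.05, -0.705]
wrist_force: [0.7, -0.3, 0.8]
grip_width: 0.0353
```

Run:
```python
from h import *
from scipy.spatial.transform import Rotation as Ro
np.set_printoptions(precision=4,suppress=True)
w=snap('wrist','w2');st=ctrl.read_state();R=Ro.from_quat(st['tool_rot']).as_matrix();p=st['ee_pos'];print(st['clock'],p,R)
print('to go (tool mm)',R.T@(np.array([.6122,.2672,.105])-p)*1e3,'pix pred',proj(w,[[.6125,.2677,.126]]),blobs(w,5,25,120,50,100)[0])
```

```text
2.3333 [0.6137 0.2654 0.1539] [[ 0.9903  0.0013 -0.1392]
 [ 0.1392  0.0007  0.9903]
 [ 0.0014 -1.      0.0005]]
to go (tool mm) [-1.2688 48.8701  1.9564] pix pred [[276.1851 255.6486]] [([261, 198, 30, 95, 2696], [275.9, 245.8]), ([152, 300, 25, 73, 880], [161.0, 336.6]), ([378, 300, 25, 73, 883], [392.9, 336.2]), ([102, 387, 431, 16, 3778], [354.8, 396.6])]
```

View pics/w2.png

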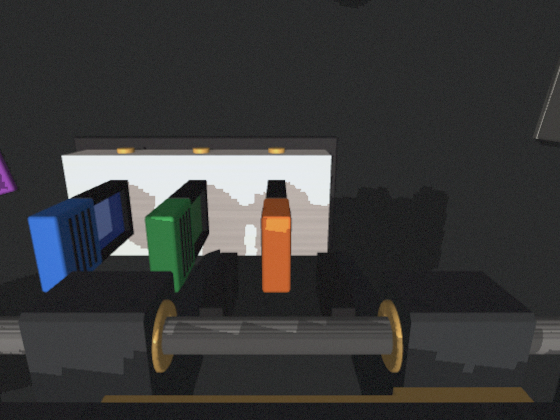

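Amber's top face spans about (262–291, 217–291), midway between the jaw rings at u ≈ 278, and matches the prediction. I go down and grip.

Request:
move_arm:
  rows:
    - [[-1, 0, 1.5, 0, 0, 0], [-1, 15, 1.5, 0, 0, 0], [-1, 30, 1.5, 0, 0, 0], [-1, 42, 1.5, 0, 0, 0], [-1, 48, 1.5, 0, 0, 0], [-1, 48, 1.5, 0, 0, 0], [-1, 48, 1.5, 0, 0, 0]]

```text
clock: 2.92
ee_pos: [0.6123, 0.2662, 0.1052]
tool_rot: [-0.705, -0.049, 0.049, 0.705]
wrist_force: [0.3, 0.2, 0.7]
grip_width: 0.0353
```

Request:
move_arm:
  rows:
    - [[0, 0, 0, 0, 0, 0], [0, 0, 0, 0, 0, 0], [0, 0, 0, 0, 0, 0], [0, 0, 0, 0, 0, 0], [0, 0, 0, 0, 0, 0], [0, 0, 0, 0, 0, 0]]
  grip: -1

```text
clock: 3.42
ee_pos: [0.6124, 0.2663, 0.1053]
tool_rot: [-0.705, -0.049, 0.049, 0.706]
wrist_force: [-0.6, -0.7, 3.8]
grip_width: 0.0136
```

Request:
move_arm:
  rows:
    - [[0, -1, 0, 0, 0, 0], [0, -2, 0, 0, 0, 0], [0, -3, 0, 0, 0, 0], [0, -4.5, 0, 0, 0, 0], [0, -6, 0, 0, 0, 0], [0, -8, 0, 0, 0, 0], [0, -11, 0, 0, 0, 0], [0, -16, 0, 0, 0, 0], [0, -22, 0, 0, 0, 0], [0, -29, 0, 0, 0, 0], [0, -38, 0, 0, 0, 0], [0, -45, 0, 0, 0, 0], [0, -50, 0, 0, 0, 0], [0, -50, 0, 0, 0, 0]]

```text
clock: 4.58
ee_pos: [0.6129, 0.2664, 0.1566]
tool_rot: [-0.705, -0.05, 0.048, 0.706]
wrist_force: [0.1, -0.1, -0.7]
grip_width: 0.0141
```

Run:
```python
from h import *
np.set_printoptions(precision=4,suppress=True)
w=snap('wrist','w3');a=snap('scene','s3');st=ctrl.read_state();print(st['clock'],st['ee_pos'],st['wrist_force'],st['grip_width'],st['joint_positions'])
for s in (a,w):
  for cn,lo,hi in (('or',5,25),('gr',45,80),('bl',100,125)): print(cn,[x for x in blobs(s,lo,hi,120,50,30)[0]])
cv2.imwrite('pics/c3.png',np.hstack([cv2.resize(w['img'],(400,300)),cv2.resize(a['img'][120:240,250:410],(400,300),interpolation=2)])[...,::-1])
```

```text
4.6833 [0.6121 0.2662 0.155 ] [-0.5547  0.0083 -0.4703] 0.013577536412980259 [-0.6851  0.691   0.3127  1.5756 -0.2502  0.9143 -0.1472]
or [([0, 0, 170, 63, 7399], [73.1, 23.6]), ([397, 55, 74, 92, 2734], [443.8, 91.0]), ([286, 129, 41, 40, 762], [303.0, 148.6]), ([438, 148, 28, 75, 404], [453.0, 180.6]), ([323, 157, 26, 5, 51], [334.9, 158.6]), ([331, 171, 7, 15, 85], [333.8, 177.7]), ([350, 186, 10, 6, 50], [354.5, 188.4]), ([44, 355, 12, 12, 44], [50.9, 362.7]), ([29, 369, 12, 12, 47], [35.5, 376.6]), ([12, 387, 12, 8, 45], [18.8, 391.2]), ([0, 397, 8, 13, 46], [3.8, 404.8])]
gr [([315, 180, 7, 15, 66], [317.4, 187.0])]
bl [([271, 0, 44, 36, 804], [299.4, 11.7]), ([187, 8, 125, 133, 8500], [235.7, 75.5]), ([127, 57, 6, 6, 33], [129.5, 59.3]), ([90, 66, 8, 6, 41], [93.4, 68.4]), ([303, 136, 14, 9, 57], [309.3, 139.7]), ([299, 178, 8, 22, 104], [302.3, 186.1]), ([121, 368, 68, 52, 2347], [156.5, 396.9])]
or [([118, 149, 18, 6, 87], [126.2, 151.2]), ([193, 149, 16, 5, 73], [200.7, 150.9]), ([268, 149, 16, 5, 71], [275.2, 150.9]), ([256, 227, 42, 90, 3434], [276.8, 273.6]), ([206, 300, 15, 73, 609], [211.4, 336.4]), ([333, 301, 16, 72, 622], [342.4, 336.4]), ([259, 354, 37, 5, 179], [276.6, 356.0]), ([45, 387, 431, 16, 3732], [300.1, 396.6])]
gr [([148, 199, 45, 72, 2238], [167.4, 235.1])]
bl [([32, 193, 94, 99, 5064], [72.1, 241.0])]
```

View pics/c3.png

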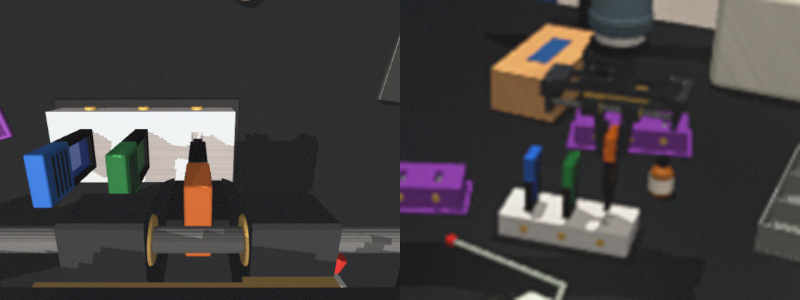

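The cartridge is out, held at 13.6 mm; green and blue have not moved. Now I check the lens tilt from the prongs and plan the carry.

```bash
cat >> h.py <<'E'
from scipy.spatial.transform import Rotation as Ro
def frame(psi,p): 
    x=np.array([np.cos(p)*np.cos(psi),np.cos(p)*np.sin(psi),np.sin(p)]);y=np.array([-np.sin(psi),np.cos(psi),0]);return np.c_[x,y,np.cross(x,y)]
def tool(Fr): return np.c_[Fr[:,0],-Fr[:,2],Fr[:,1]]  # tool x=x, tool y=-z, tool z=y
def delta(p,R,Pt,Rt): return np.r_[R.T@(Pt-p)*1e3,Ro.from_matrix(R.T@Rt).as_rotvec()]
E
python3 - <<'E'
from h import *
np.set_printoptions(precision=4,suppress=True)
a=load('s0');b=load('t0')
for e,u,v,ball in (('R',(264,265),(412.5,152),[.539,-.2702,.2323]),('L',(315.6,234.2),(359,133.5),[.5876,-.128,.2328])):
    X,r=tri([(a,u),(b,v)]);d=X-ball;print(e,X,r,'pitch',np.arctan2(d[2],np.hypot(d[0],d[1])),'yaw',np.arctan2(d[1],d[0]),np.linalg.norm(d))
F=np.array([.5633,-.1991,.2326]);Fr=frame(-.329,.148);G=F+.0366*Fr[:,2];print(G)
st=ctrl.read_state();R=Ro.from_quat(st['tool_rot']).as_matrix()
for T in (G-.11*Fr[:,0],G): print(delta(st['ee_pos'],R,T,tool(Fr)))
E
```

```text
R [ 0.6795 -0.3195  0.255 ] [np.float64(1.856035592719707), np.float64(1.8560355927196197)] pitch 0.15123982343704825 yaw -0.33751820480860295 0.1506151236555548
L [ 0.731  -0.1769  0.2543] [np.float64(0.4302432640276383), np.float64(0.4302432640274319)] pitch 0.14111343943491106 yaw -0.3283258348661084 0.1530312230673725
[ 0.5582 -0.1974  0.2688]
[-214.6531  -97.7462 -402.4879   -0.0349    0.4671   -0.145 ]
[-117.5501 -113.9437 -451.5659   -0.0349    0.4671   -0.145 ]
```

Request:
move_arm:
  rows:
    - [[0, -20, 0, 0, 0, 0], [0, -45, 0, 0, 0, 0], [0, -70, 0, 0, 0, 0], [0, -90, 0, 0, 0, 0], [0, -100, 0, 0, 0, 0], [-10, -100, -20, -0.002, 0.02, -0.007], [-26, -100, -48, -0.004, 0.056, -0.017], [-42, -100, -78, -0.007, 0.093, -0.029], [-58, -100, -108, -0.009, 0.126, -0.039], [-74, -100, -138, -0.012, 0.163, -0.05], [-90, -100, -168, -0.015, 0.196, -0.06], [-106, -100, -198, -0.017, 0.233, -0.072], [-122, -100, -228, -0.02, 0.266, -0.082], [-138, -100, -258, -0.022, 0.303, -0.094], [-154, -100, -288, -0.025, 0.336, -0.104], [-170, -100, -318, -0.027, 0.373, -0.116], [-186, -99, -348, -0.03, 0.406, -0.126], [-201, -98, -376, -0.033, 0.439, -0.136], [-210, -98, -393, -0.035, 0.459, -0.142], [-214, -98, -402, -0.035, 0.467, -0.145]]

```text
clock: 6.35
ee_pos: [0.4538, -0.1641, 0.2521]
tool_rot: [0.704, -0.066, 0.168, -0.687]
wrist_force: [-0.0, -0.1, -1.0]
grip_width: 0.0136
```

Request:
move_arm:
  rows:
    - [[0, 0, 0, 0, 0, 0], [0, 0, 0, 0, 0, 0]]

```text
clock: 6.52
ee_pos: [0.456, -0.1609, 0.2524]
tool_rot: [0.704, -0.064, 0.166, -0.687]
wrist_force: [-0.4, 1.0, -0.8]
grip_width: 0.0137
```

Run:
```python
from h import *
np.set_printoptions(precision=4,suppress=True)
w=snap('wrist','w4');a=snap('scene','s4');b=snap('top','t4');st=ctrl.read_state();print(st['clock'],st['ee_pos'],st['wrist_force'],st['grip_width'],st['joint_positions'])
F=np.array([.5633,-.1991,.2326]);Fr=frame(-.329,.148);G=F+.0366*Fr[:,2];R=Ro.from_quat(st['tool_rot']).as_matrix()
print(delta(st['ee_pos'],R,G,tool(Fr)))
print('pred balls',proj(w,[[.5876,-.128,.2328],[.539,-.2702,.2323]]))
print('w red',blobs(w,0,4,120,50,30)[0]);print('or',blobs(w,5,25,120,50,100)[0])
cv2.imwrite('pics/c4.png',np.hstack([cv2.resize(w['img'],(400,300)),cv2.resize(a['img'][150:330,160:400],(400,300),interpolation=2)])[...,::-1])
```

```text
6.6667 [ 0.4565 -0.1601  0.2525] [-0.6057 -0.1275 -1.0208] 0.013635270271158512 [-0.3135  0.1943  0.6236  2.1034 -0.1606  0.738   0.0781]
[109.466   -0.1891  -2.7473  -0.0001   0.0031  -0.0006]
pred balls [[520.3074 101.9111]
 [469.0761 377.1987]]
w red [([507, 87, 31, 27, 669], [522.4, 100.1]), ([468, 364, 15, 23, 256], [474.9, 375.7])]
or [([256, 227, 42, 90, 3482], [276.7, 273.2]), ([206, 300, 15, 73, 473], [212.3, 332.9]), ([333, 300, 16, 73, 507], [341.6, 334.4]), ([259, 354, 37, 6, 209], [276.7, 356.4]), ([45, 387, 431, 16, 3634], [302.1, 396.5])]
```

View pics/c4.png

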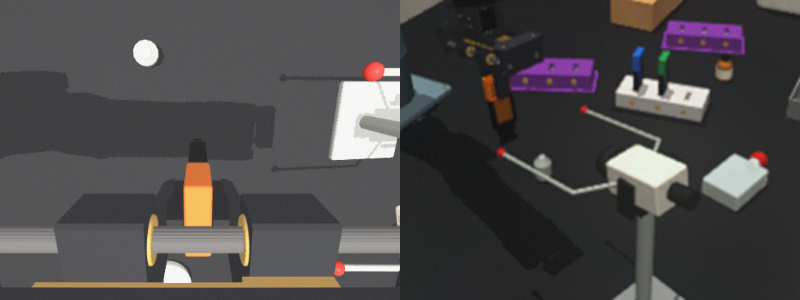

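Wrist view: the cartridge is held unchanged at (277,273). The balls, at (522,100) and (475,376), agree with the prediction to about 1–2 mm. I advance to the focus.

Request:
move_arm:
  rows:
    - [[8, 0, -1, 0, 0.003, 0], [22, 0, -2.5, 0, 0.003, 0], [40, 0, -2.5, 0, 0.003, 0], [58, 0, -2.5, 0, 0.003, 0], [75, 0, -2.5, 0, 0.003, 0], [90, 0, -2.5, 0, 0.003, 0], [101, 0, -2.5, 0, 0.003, 0], [107, 0, -2.5, 0, 0.003, 0], [109.5, 0, -2.5, 0, 0.003, 0], [109.5, 0, -2.5, 0, 0.003, 0], [109.5, 0, -2.5, 0, 0.003, 0], [109.5, 0, -2.5, 0, 0.003, 0]]

```text
clock: 7.67
ee_pos: [0.5569, -0.1987, 0.2687]
tool_rot: [0.704, -0.065, 0.168, -0.687]
wrist_force: [-0.7, -0.7, -0.4]
grip_width: 0.0139
```

Run:
```python
from h import *
np.set_printoptions(precision=4,suppress=True)
w=snap('wrist','w5');a=snap('scene','s5');b=snap('top','t5');st=ctrl.read_state();print(st['clock'],st['ee_pos'],st['joint_velocities'],st['grip_width'])
F=np.array([.5633,-.1991,.2326]);Fr=frame(-.329,.148);G=F+.0366*Fr[:,2];R=Ro.from_quat(st['tool_rot']).as_matrix()
print(delta(st['ee_pos'],R,G,tool(Fr)))
# predicted cartridge outline points in the focus frame (y,z)
o=lambda x,y,z: F+Fr@(np.array([x,y,z])/1e3)
pts=[o(0,0,0),o(7,-20,57.5),o(7,20,57.5),o(7,-20,21.5),o(6,20,-28.5),o(6,-20,-28.5),o(4,15,-58.5),o(4,-15,-58.5)]
for s in (a,b,w): print(proj(s,pts).round(1).tolist()); print('red',[x for x in blobs(s,0,4,120,60,8)[0] if x[1][1]<390][:6])
for s in (a,b): print('or',[x for x in blobs(s,5,25,120,50,10)[0]])
uv=proj(a,F)[0].astype(int);print(uv)
c=a['img'][uv[1]-60:uv[1]+60,uv[0]-60:uv[0]+60];uv=proj(b,F)[0].astype(int);print(uv);d=b['img'][uv[1]-60:uv[1]+60,uv[0]-60:uv[0]+60]
cv2.imwrite('pics/c5.png',np.hstack([cv2.resize(c,(400,400),interpolation=2),cv2.resize(d,(400,400),interpolation=2)])[...,::-1])
```

```text
7.8167 [ 0.5572 -0.1988  0.2689] [ 0.0027  0.003   0.0001 -0.0042  0.0008  0.0008  0.0004] 0.013621976556204531
[ 0.4499  0.1742  1.7152  0.0001 -0.0028 -0.0003]
[[246.4, 227.5], [237.5, 209.9], [251.2, 203.3], [240.1, 223.8], [256.1, 235.1], [243.2, 242.1], [255.8, 246.2], [246.3, 251.6]]
red [([268, 213, 5, 6, 23], [269.8, 215.3]), ([218, 239, 6, 6, 26], [220.2, 241.1]), ([369, 240, 12, 10, 58], [375.9, 244.1]), ([57, 365, 11, 11, 90], [62.1, 369.8]), ([41, 378, 12, 12, 96], [46.7, 383.3])]
[[367.8, 194.9], [379.3, 193.1], [364.5, 188.3], [376.9, 194.2], [360.1, 191.5], [373.8, 196.0], [360.2, 193.6], [370.2, 196.9]]
red [([245, 134, 9, 11, 66], [248.8, 139.0]), ([339, 184, 6, 5, 25], [341.4, 186.1]), ([494, 267, 7, 5, 26], [497.3, 269.1]), ([506, 267, 7, 5, 28], [509.1, 269.0]), ([518, 267, 7, 5, 28], [520.9, 269.0]), ([530, 267, 7, 5, 28], [532.8, 269.0])]
[[278.4, 249.3], [297.8, 360.1], [299.5, 260.3], [293.5, 307.0], [288.8, 197.2], [288.3, 261.8], [284.2, 193.2], [284.1, 236.3]]
red [([270, 79, 25, 28, 580], [282.4, 92.4]), ([271, 359, 20, 23, 371], [280.9, 369.7])]
or [([0, 0, 119, 63, 5719], [53.4, 25.6]), ([158, 16, 5, 7, 16], [159.8, 19.4]), ([156, 23, 12, 8, 45], [160.6, 27.1]), ([397, 55, 74, 168, 3132], [444.9, 102.5]), ([286, 129, 46, 40, 1161], [308.3, 149.1]), ([245, 181, 9, 4, 27], [249.3, 182.5]), ([222, 182, 22, 9, 45], [231.5, 186.2]), ([350, 186, 10, 6, 50], [354.5, 188.4]), ([224, 188, 5, 7, 22], [225.6, 190.8]), ([238, 193, 6, 7, 23], [239.7, 195.8]), ([233, 205, 20, 33, 291], [242.3, 221.7]), ([44, 355, 12, 12, 45], [51.0, 362.6]), ([29, 369, 12, 12, 47], [35.5, 376.6]), ([12, 387, 13, 8, 47], [19.0, 391.2]), ([0, 397, 8, 13, 46], [3.8, 404.8])]
or [([0, 0, 560, 87, 47286], [274.3, 41.9]), ([153, 181, 11, 11, 77], [158.7, 186.6]), ([14, 262, 97, 45, 3067], [63.2, 284.7])]
[246 227]
[367 194]
```

View pics/c5.png

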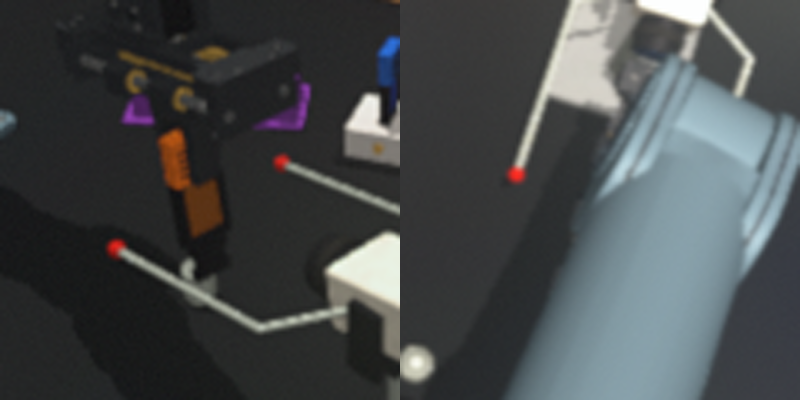

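The scene crop shows the amber glass between the balls (pane centre about crop (206,207)). The TCP settled about 1.7 mm short along tool z, so I correct, dwell, then check with measured edges.

Request:
move_arm:
  rows:
    - [[0.4, 0.2, 0.8, 0, -0.002, 0], [0.4, 0.2, 1.6, 0, -0.002, 0], [0.4, 0.2, 1.6, 0, -0.002, 0], [0.4, 0.2, 1.6, 0, -0.002, 0], [0.4, 0.2, 1.6, 0, -0.002, 0], [0.4, 0.2, 1.6, 0, -0.002, 0], [0.4, 0.2, 1.6, 0, -0.002, 0], [0.4, 0.2, 1.6, 0, -0.002, 0]]

```text
clock: 8.48
ee_pos: [0.5584, -0.1977, 0.2687]
tool_rot: [0.704, -0.064, 0.167, -0.687]
wrist_force: [0.3, -0.6, -0.7]
grip_width: 0.0137
```

Run:
```python
from h import *
np.set_printoptions(precision=4,suppress=True)
S=[snap('scene') for _ in range(4)];a=S[0];a['img']=np.mean([s['img'] for s in S],0).astype(np.uint8);pickle.dump(a,open('pics/s6.pkl','wb'))
w=snap('wrist','w6');st=ctrl.read_state();print(st['clock'],st['ee_pos'])
F=np.array([.5633,-.1991,.2326]);Fr=frame(-.329,.148);G=F+.0366*Fr[:,2];R=Ro.from_quat(st['tool_rot']).as_matrix()
print(delta(st['ee_pos'],R,G,tool(Fr)),R[2])
print('w red',blobs(w,0,4,120,50,30)[0], proj(w,[[.5876,-.128,.2328],[.539,-.2702,.2323]]))
Z=8;u0,v0=215,195;big=cv2.resize(a['img'][v0:v0+70,u0:u0+50],None,fx=Z,fy=Z,interpolation=2)
big2=big.copy()
o=lambda *q: (((proj(a,F+Fr@(np.array(q)/1e3))[0]-[u0,v0]+.5)*Z)).astype(int).tolist()
for q in [(7,-20,57.5),(7,-20,21.5),(6,-20,-28.5),(6,20,-28.5),(6,20,21.5),(4,15,-58.5),(4,-15,-58.5),(-4,-15,-58.5),(-6,-20,-28.5),(-7,-20,21.5),(0,0,0)]: cv2.drawMarker(big2,o(*q),(0,255,255),cv2.MARKER_CROSS,14,1);print(q,o(*q))
f=lambda im:cv2.convertScaleAbs(im,alpha=1.8,beta=10)
cv2.imwrite('pics/c6.png',np.hstack([f(big),f(big2)])[...,::-1])
```

```text
8.7333 [ 0.5584 -0.1976  0.2687]
[-0.2845 -0.1464  0.1764  0.0004 -0.0008 -0.0002] [ 0.1473 -0.9891 -0.0003]
w red [([268, 82, 25, 28, 573], [280.4, 95.8]), ([269, 360, 20, 24, 380], [278.8, 371.7])] [[276.347   97.4599]
 [276.1943 374.3052]]
(7, -20, 57.5) [183, 122]
(7, -20, 21.5) [204, 234]
(6, -20, -28.5) [229, 381]
(6, 20, -28.5) [333, 324]
(6, 20, 21.5) [309, 179]
(4, 15, -58.5) [330, 413]
(4, -15, -58.5) [254, 456]
(-4, -15, -58.5) [237, 448]
(-6, -20, -28.5) [205, 368]
(-7, -20, 21.5) [175, 220]
(0, 0, 0) [255, 263]
```

View pics/c6.png

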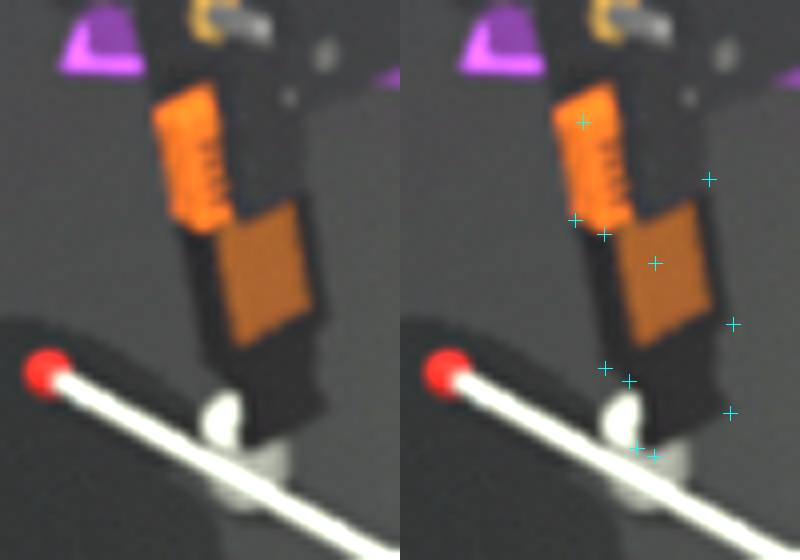

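The overlay fits to about 1 px: handle bottom corner (203,234) seen against (204,234) predicted, frame and blade lower corners about 0.7 px high. The white thing behind is the objective on the bench. I check this numerically in the wrist and scene views.

Run:
```python
from h import *
np.set_printoptions(precision=1,suppress=True)
w=load('w6');a=load('s6')
F=np.array([.5633,-.1991,.2326]);Fr=frame(-.329,.148)
P=lambda s,*q: proj(s,F+Fr@(np.array(q)/1e3))[0]
print('wrist pred +y top edge',P(w,-7,20,57.5),P(w,7,20,57.5),'bottom of +y end',P(w,-7,20,21.5),P(w,7,20,21.5),'-y top',P(w,-7,-20,57.5),P(w,7,-20,57.5))
def mask(s,lo=3,hi=26,sm=120,vm=90): return cv2.inRange(cv2.cvtColor(s['img'],cv2.COLOR_RGB2HSV),(lo,sm,vm),(hi,255,255))
m=mask(w)[215:320,240:315]
for v in range(225,320,6):
    r=np.flatnonzero(m[v-215]); 
    if len(r): print(v,240+r.min(),240+r.max(),w['img'][v,277])
# scene: handle blob and its hull corners
m=mask(a,3,20,150,150);n,l,st,c=cv2.connectedComponentsWithStats(m)
for i in range(1,n):
    if 225<c[i][0]<260 and 195<c[i][1]<240: 
        ct=cv2.findContours((l==i).astype(np.uint8),0,2)[0][0];print('scene',st[i],c[i],cv2.approxPolyDP(ct,1,True)[:,0].tolist())
for q in [(-7,-20,57.5),(7,-20,57.5),(-7,-20,21.5),(7,-20,21.5)]: print(q,P(a,*q))
# scene pane: dark orange
k=a['img'].astype(int);g=((k[...,0]-k[...,2])>35)&(k[...,0]<150);n,l,st,c=cv2.connectedComponentsWithStats(g.astype(np.uint8))
for i in range(1,n):
    if 235<c[i][0]<260 and 215<c[i][1]<242: 
        ct=cv2.findContours((l==i).astype(np.uint8),0,2)[0][0];print('pane',st[i],c[i],cv2.boxPoints(cv2.minAreaRect(ct)))
for x in (-2,0,2,4): print('pane side mids pred',x,P(a,x,-15,-8),P(a,x,15,-8),P(a,x,0,-15),P(a,x,0,-17))
```

```text
wrist pred +y top edge [255.2 264.5] [296.5 264.5] bottom of +y end [260.1 229. ] [292.2 229. ] -y top [257.  363.7] [294.9 363.7]
231 261 293 [173  93  47]
237 260 294 [171  91  42]
243 259 294 [174  92  50]
249 258 295 [172  90  46]
255 258 296 [174  93  48]
261 257 297 [234 129  62]
267 257 297 [246 154  76]
273 257 297 [246 154  76]
279 257 297 [246 157  79]
285 257 297 [246 154  77]
291 257 297 [246 157  80]
297 257 296 [246 152  76]
303 257 296 [246 154  78]
309 257 296 [246 153  76]
315 258 296 [244 144  73]
scene [235 207   6   5  16] [238.1 208.8] [[240, 207], [235, 209], [238, 211]]
scene [240 221   1   2   2] [240.  221.5] [[240, 221]]
(-7, -20, 57.5) [233.8 208.3]
(7, -20, 57.5) [237.5 209.9]
(-7, -20, 21.5) [236.4 222.1]
(7, -20, 21.5) [240.1 223.8]
pane [234 205  20  33 257] [243.4 222.4] [[230.2 210. ]
 [241.8 203.8]
 [256.5 231.4]
 [244.9 237.6]]
pane side mids pred -2 [241.4 232.8] [251.2 227.6] [246.8 232.7] [247.  233.4]
pane side mids pred 0 [241.9 233. ] [251.8 227.8] [247.3 232.9] [247.5 233.7]
pane side mids pred 2 [242.5 233.3] [252.3 228.1] [247.9 233.2] [248.  233.9]
pane side mids pred 4 [243.  233.5] [252.8 228.3] [248.4 233.5] [248.5 234.2]
```

Run:
```python
from h import *
from scipy.optimize import least_squares
np.set_printoptions(precision=2,suppress=True)
w=load('w6');a=load('s6');w4=load('w4');b=load('t0')
F=np.array([.5633,-.1991,.2326]);Fr=frame(-.329,.148)
B=F+np.array([[1],[-1]])*.075*Fr[:,1]
for n,s in (('s',a),('t',b),('w6',w),('w4',w4)): print(n,proj(s,B).ravel())
m=[blobs(a,0,4,120,60,8)[0][i][1] for i in (0,1)];print('scene balls',m)
print('tri L all',tri([(a,(269.8,215.3)),(b,(341.4,186.1)),(w,(280.4,95.8)),(w4,(522.4,100.1))]));print('tri R',tri([(a,(220.2,241.1)),(b,(394.1,203.5)),(w,(279.5,371.7))]))
# subpixel wrist end-face/top-face edge
g=w['img'][:,265:290].astype(float).sum(2).mean(1)
for lo,hi in ((218,236),(252,268)): d=np.clip(np.diff(g[lo:hi]),0,None);print('edge',lo+.5+(d*np.arange(len(d))).sum()/d.sum())
# scene corners: seen (zoom px of c6) -> cart offset in focus axes, joint with wrist edge data
obs=[(a,(-7,-20,21.5),(172,215)),(a,(7,-20,21.5),(203,234)),(a,(-7,-20,57.5),(153,108)),(a,(-6,-20,-28.5),(205,360)),(a,(6,20,-28.5),(328,318)),(a,(4,15,-58.5),(327,408)),(a,(4,-15,-58.5),(250,447))]
for s,q,uv in obs:
    print(q,np.array(uv)/8-.5+[215,195]-proj(s,F+Fr@(np.array(q)/1e3))[0])
```

```text
s [269.92 215.23 220.52 240.94]
t [341.57 186.34 394.21 203.62]
w6 [276.23  97.79 276.31 374.48]
w4 [519.85 102.23 469.5  377.37]
scene balls [[269.8, 215.3], [220.2, 241.1]]
tri L all (array([ 0.59, -0.13,  0.23]), [np.float64(1.2217436344905033), np.float64(0.40247269031977967), np.float64(1.1040584692924922), np.float64(0.44866035059227244)])
tri R (array([ 0.54, -0.27,  0.23]), [np.float64(1.3508541347372032), np.float64(0.3621663224113862), np.float64(1.4754321328498141)])
edge 226.913140311804
edge 260.6229116945107
(-7, -20, 21.5) [-0.42 -0.69]
(7, -20, 21.5) [-0.18 -0.02]
(-7, -20, 57.5) [-0.21 -0.27]
(-6, -20, -28.5) [-0.   -1.05]
(6, 20, -28.5) [-0.64 -0.84]
(4, 15, -58.5) [-0.43 -0.71]
(4, -15, -58.5) [-0.52 -1.23]
```

The checks agree within about 1–1.5 mm. The scene and wrist views both say the glass sits about 1.3 mm short in x and about 1.2 mm high. I apply a small trim and dwell.

Request:
move_arm:
  rows:
    - [[0.5, 0.5, 0, 0, 0, 0], [1, 1, 0, 0, 0, 0], [1, 1, 0, 0, 0, 0], [1, 1, 0, 0, 0, 0], [1, 1, 0, 0, 0, 0], [1, 1, 0, 0, 0, 0], [1, 1, 0, 0, 0, 0], [1, 1, 0, 0, 0, 0], [1, 1, 0, 0, 0, 0], [1, 1, 0, 0, 0, 0]]

```text
clock: 9.57
ee_pos: [0.5595, -0.198, 0.2679]
tool_rot: [0.704, -0.064, 0.167, -0.687]
wrist_force: [-0.6, -0.3, -1.3]
grip_width: 0.0138
```

Run:
```python
from h import *
np.set_printoptions(precision=4,suppress=True)
a=snap('scene','s7');w=snap('wrist','w7');st=ctrl.read_state()
F=np.array([.5633,-.1991,.2326]);Fr=frame(-.329,.148);G=F+.0366*Fr[:,2];R=Ro.from_quat(st['tool_rot']).as_matrix()
print(st['clock'],st['ee_pos'],delta(st['ee_pos'],R,G,tool(Fr)),abs(st['joint_velocities']).max(),st['grip_width'],st['wrist_force'])
for lo,hi in ((0,4),(45,80),(100,125)): print([x for x in blobs(a,lo,hi,120,60,20)[0] if 200<x[1][0]<400 and 165<x[1][1]<260])
print(blobs(w,0,4,120,50,30)[0])
c=a['img'][165:345,180:420];cv2.imwrite('pics/c7.png',cv2.resize(c,(800,600),interpolation=2)[...,::-1])
```

```text
9.6667 [ 0.5595 -0.198   0.2679] [-1.2822 -1.1276  0.1862  0.0004 -0.0008 -0.0002] 0.001950279137692113 0.013500961590136069 [-0.434   0.1688 -0.7079]
[([268, 213, 5, 6, 23], [269.8, 215.3]), ([218, 238, 6, 7, 27], [220.2, 241.0]), ([369, 240, 12, 10, 58], [375.9, 244.1])]
[([315, 180, 7, 15, 69], [317.4, 186.7])]
[([299, 178, 8, 21, 99], [302.2, 186.0])]
[([265, 82, 26, 29, 583], [278.2, 95.8]), ([267, 362, 20, 23, 380], [276.9, 373.0])]
```

View pics/c7.png

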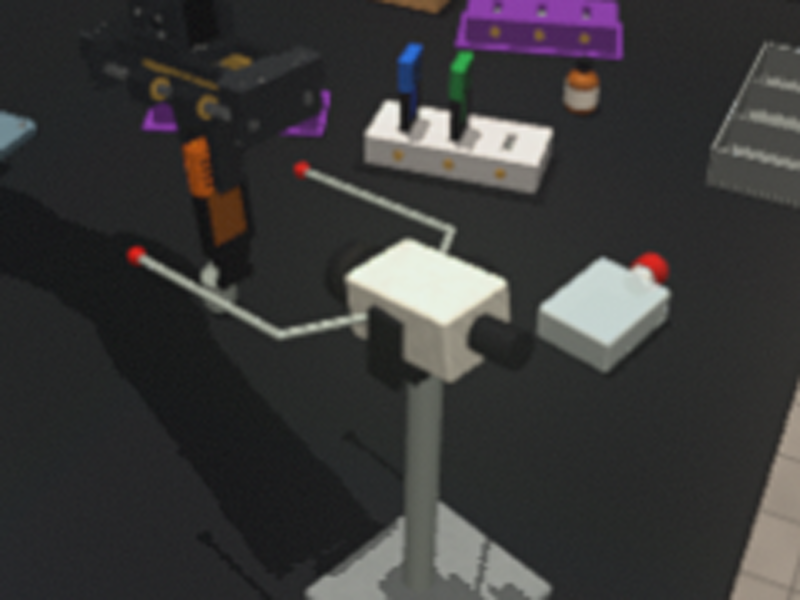

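The view shows the amber glass (228,215 in the crop) held between the two balls (302,170) and (137,255), clear of the camera. Blue, green, camera, flask and oil are unmoved and the arm is still, so I hand in.

```bash
python3 -c "
from workcell import ctrl
print(ctrl.job_done())"
```

```text
the job is handed in; nothing more can be done
None
```

I pulled the amber cartridge straight up out of its socket. It is now held between the two red balls, leaning with the lens (pitch 0.148 rad, heading −0.33 rad), edges level and handle up. I handed it in at about 9.7 s of the 40 s allowed.

**Last checks:**
- **Steadiness:** the arm was still (joint speeds under 0.002 rad/s), the wrist force was under 1 N, and the grip held at 13.5 mm with no visible slip.
- **Orientation:** tool orientation was within 0.001 rad of the planned pose, and the lens tilt agreed between the focus height and the two prongs (0.141–0.151 rad).
- **Other things:** in the scene picture the green and blue cartridges and the red balls were at the same pixels as at the start, and the camera, flask and oil looked unmoved. I did not re-measure the dish, objective or slide box.

**Where the checks disagreed:** the scene and top cameras disagreed with the wrist camera by 1–2 mm on the focus point. I trimmed about 1 mm towards the lens and 1 mm down as a compromise. The final pose is therefore about 1.3 mm and 1.1 mm off the position from the scene and top views alone. I expect the glass centre to be within about 1–2 mm of the focus.

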